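# Unlock the knife box and hold its bolt drawn

### The arm

A 7-joint arm with a two-finger parallel gripper is mounted at the origin on a cart in front of the work surface, level with it; the furniture and walls round the work are solid. World frame = base frame: x ahead of the robot, y to its left, z up, the work surface at z = 0. Lengths are in m, angles in rad, forces in N, time in s.
With the tool pointing down it reaches from about 0.4 to 0.85 m from the base axis. Payload 4.5 kg.
Tool frame: the origin (TCP) lies at the very end of the fingers, on their centre line; the grasp point (between the pads) lies 19 mm behind it; z points along the fingers, y is the line along which they close (so a half turn about z gives the same grasp; the last joint's range is limited). The gripper opens to 88 mm and grips with 3 to 60 N. Pads are 18 mm wide; open, the fingers measure 123 mm over their backs; the gripper's body (75 mm by 187 mm) begins 45 mm behind the grasp point.
Start: joints at [-1.134, 0.689, -0.195, 1.565, 0.157, 0.902, -0.215], TCP at [0.245, 0.575, 0.239] pointing down, gripper open.
Joint ranges: [-3.01, 3.01], [-0.46, 2.08], [-1.47, 1.51], [0.13, 2.56], [-1, 4.14], [0.04, 2.09], [-2.66, 2.66]. Speed limits (rad/s): [2.57, 2.57, 3.14, 3.14, 3.14, 3.14, 3.14].

### API

Orientations are given as a unit quaternion [x, y, z, w].
In Python, from plant import r gives the robot as it stands. The module is installed in compiled form; this text tells all that it offers.
- The arm moves only by the tool step_arm, never from a script. Its argument "increments" is a list of rows, each a list of 2 entries, a list of its own where there are three numbers: the shift along the world's x, y, z in cm, then the turn, a rotation vector about the world's x, y, z in degrees. A call has exactly 10 rows; each row shifts and turns the commanded pose from where the row before left it; what a row does not reach is not made up. A row lasts 1/10 s, in which the tool goes at most 50 mm and 8.59 degrees, less where a joint would pass 70% of its speed; a pose out of reach is approached as far as the arm can. A call is refused whole if a number of a shift passes 5 or a number of a turn 8.59, either way. A call with a gripper value outside its range is refused whole. "fingers" is the opening, from 0 (shut) to 1 (fully open), set as the call begins (left out, the last holds). The fingers move at their own pace and stop on an object; "grip_force" is the grip in N (left out, the last holds). Time passes only in rows, so rows that do not move let the fingers close, or fill a call up. It gives the time, the measured TCP pose, the force, the opening and the grip force at its end, in the units of the state.
- r.get_state(): the state, without advancing time (a new reading comes with each control period).
- r.snapshot(name): name is "scene" or "top" or "wrist"; returns (picture, depth): 480x640x3 uint8, red, green, blue; 480x640 float32, m along the optical axis (not along the pixel's ray), 0 where there is no reading.
- r.calibration(name): a dict with "fov_y" (degrees; the focal length in pixels is half the picture's height over the tangent of half this angle, whatever the lens; pixels are square), "cx", "cy" (the principal point, pixels), "R" (3x3) and "t" (3): a world point X has camera coordinates R X + t. Camera axes: x right, y down, z forward; pixel columns grow to the right and rows downward; lengths in m; the calibration is good to about 2 mm. The wrist camera is an equidistant fisheye: a pixel r from the principal point sees the ray r / f radians off the axis. A picture is of the moment at which its call begins: read the wrist's pose just before it. calibration takes no time and is no camera call; for the wrist camera it gives the pose at the moment of the call.
- r.finish_job(): hands the job in; it is judged then, once.
The state is a dict: "clock": time; "q": joint angles; "qd": joint speeds; "joint_torque": joint torques, N m; "tool_pos": TCP position; "eef_rot": TCP orientation; "contact_force": force on the tool from outside, world axes, zero at the start; "moment": the same for the moment, N m; "opening": opening from 0.0 (shut) to 1.0 (fully open); "finger_force": force on a finger pad.
Only numpy, scipy, OpenCV 4.12 (cv2) and the standard library are available. Lean on these libraries where they do the work, as an engineer would, in place of code of your own. Each camera call takes 0.05 s, during which the arm holds its last target. There are 200 camera calls.

### The job

Unlock the knife box for me: twist the knob on its lid clockwise until the flour cover clicks over and stays clear of the keyhole, then take the round-headed key from the wooden key block and push it into the keyhole, past the stiff pins, until it is fully home. Turn the key a quarter clockwise to its stop and finish holding it turned there, still gripped, because the lock's spring throws the bolt again if it is let go, and I want to lift the lid. Leave the other two keys in the block and do not push the things standing about out of place.

Things in the scene. Friction and masses are not known exactly. Their poses are not given: they have to be found in the camera images.
- knife_box: Low grey steel box with a lid, 164 x 284 x 66 mm (x, y, z), heavy, does not move. Origin: centre of its underside; z up, x to its back, y to its left end. On the lid: a square steel lock plate (46 mm, top at z 71 mm) with the keyhole, and 58 mm to its right (-y) a knob whose leaf covers the keyhole at first. The bolt is on the front face (-x).
- keyhole (a point): Centre of the keyhole at the top of the lock plate, 71 mm above the worktop; axes as knife_box. A straight slot 16 mm long along x, 6 mm wide along y, through the 5 mm plate; the throat and plug lie below. The key goes in either way round. It can turn only when it is fully in (its bit past the pins); while turned it cannot be pulled out.
- cover (a joint): Turn of the keyhole cover with its knob, rad: 0 = shut (leaf over the keyhole), grows clockwise seen from above, 1.4 = open stop. Over-centre click: takes up to about 0.1 N m at first; past about 0.75 it snaps by itself to the open stop and stays. Starts shut.
- knob_grip (a point): On the knob's axis, 92 mm above the worktop; turns with the knob. The knob is a black upright bar 40 mm long (along this y), 12 mm thick (along this x); its top is 12 mm above this point, its foot (round disc, 36 mm across) 12 mm below. At the foot a steel leaf, 34 mm wide, 3 mm thick, reaches 75 mm from the axis along this +y.
- plug (a joint): Turn of the lock plug, rad: 0 = locked, grows clockwise seen from above, stop at 1.4. The bit sits in it with about 0.19 rad of play, so the stop is felt when the key has turned about 1.59 rad. A spring turns it back with 0.03 N m at 0 and 0.09 N m at the stop.
- bolt (a joint): Travel of the round steel bolt on the box's front, m: 0 = thrown through its keep, 0.012 = fully drawn; follows the plug.
- key_round: The key to use: round head, a disc 33 mm across, 9 mm thick, 50 g, standing blade down in the key block. Origin: on its axis, under its collar (16 mm across), which stops it when fully in. z up to the head, x in the head's plane, y across the 9 mm. Head centre 30 mm, top 46 mm above the origin. Shank 4.6 mm thick; bit 14 mm wide (x), 4 mm thick (y), 21 to 30 mm below the origin, rounded tip.
- key_square: Another key, square head 31 x 31 x 9 mm, otherwise like key_round but its bit is 18 mm wide (does not fit). Stays in the block.
- key_diamond: Another key, head a square set on its corner (41 mm across corners, 9 mm thick), bit 18 mm wide (does not fit). Stays in the block.
- key_block: Dark wooden block 150 x 52 x 45 mm (x, y, z), fixed. Origin: centre of its underside, z up. Three slots through its top, at x = -45, 0 and 45 mm, each 22 mm along x and 7 mm along y; a key stands blade down in each, its collar on the block's top and its head in the plane of the row, in any order.
- spice_tin: Loose bystander: round spice tin, 46 mm across, 48 mm high; origin under its centre.
- cutter_round: Loose bystander: round metal cookie cutter, a ring 56 mm across and 26 mm high; origin under its centre.
- cutter_tree: Loose bystander: tree-shaped metal cookie cutter, 71 x 52 x 20 mm; origin under its centre.
- throat (a point): Point on the keyhole's axis, 12.5 mm below keyhole, between two pairs of round sprung pins (10 and 15 mm below the plate's top). They press on the two narrow edges of the key's bit and stick a little: about 5 to 20 N of downward push, steady or with a slight wiggle, takes the key past them.
There are look-alikes about, which are no part of the job. What is shaped like the key_square but blue or red is not meant.

How it is judged:
By the outcome, as a careful person would: the job done as asked, in the order asked, and still so for the second after the job is handed in, while the arm keeps its last pose, push and grip.
It also fails if it takes over 64 s, if anything falls off the work surface, if the arm or the gripper's body presses on something with over 40 N, if the wrist force passes 120 N, or if a joint passes its speed limit or range.

## Working session

There is one attempt and no reset: what is moved stays moved. The work goes in short steps, Python scripts to look and compute and a tool call to move; the robot and the scene stay as the last step left them, time stands still between calls to the robot, and variables do not carry over. Pictures are saved under pics/ and viewed, at most 10 in all, crops included, and the job is handed in when it is done.

Besides the shell and the picture viewer there is one more tool, called by a JSON object that holds its "op" and its "data". step_arm: Moves the arm, as the interface text tells. Its arguments: {"type":"object","properties":{"increments":{"type":"array","items":{"type":"array"}},"fingers":{"type":"number"},"grip_force":{"type":"number"}},"required":["increments"]}

```bash
mkdir -p pics; python3 - <<'E'
from plant import r
import cv2,numpy as np
s=r.get_state();print(s)
for n in("scene","top"):
    p,d=r.snapshot(n);np.savez(f"{n}0.npz",p=p,d=d);cv2.imwrite(f"pics/{n}0.png",p[:,:,::-1]);c=r.calibration(n);print(n,c)
print(r.calibration("wrist"))
E
```

```text
{'clock': 0.0, 'q': array([-1.13421283,  0.6899694 , -0.19450134,  1.56633399,  0.15733298,
        0.90247203, -0.21509793]), 'qd': array([ 0.00067211, -0.00040823, -0.00102268,  0.00127055, -0.00160085,
        0.00010743,  0.00013414]), 'joint_torque': array([ 3.19193930e-05, -5.27564764e+01, -1.26623165e+00, -1.53425056e+01,
       -5.24732319e-02,  6.79138771e-03,  1.69581890e-04]), 'tool_pos': array([0.24480402, 0.57439088, 0.23792148]), 'eef_rot': array([ 1.99986065e-01,  9.79798333e-01, -8.88912288e-04, -9.93767676e-05]), 'contact_force': array([-0.12220835, -0.16410607,  0.27967777]), 'moment': array([ 0.03688094, -0.03455787,  0.0505973 ]), 'finger_force': 0.0, 'opening': 1.0019235657392902}
scene {'fov_y': 51.33705973043555, 'cx': 321.3764866397099, 'cy': 245.13889246825352, 'R': array([[-0.56758257, -0.82312871,  0.01758284],
       [-0.34913643,  0.22129394, -0.91056727],
       [ 0.74562308, -0.52296092, -0.4129868 ]]), 't': array([0.47927281, 0.18607518, 0.68266546])}
top {'fov_y': 52.495776636619674, 'cx': 319.35683819089854, 'cy': 231.20496557946282, 'R': array([[ 0.01119582, -0.99984317,  0.01372157],
       [-0.98485203, -0.01340049, -0.17287832],
       [ 0.17303508, -0.0115782 , -0.9848476 ]]), 't': array([0.22990228, 0.51799412, 0.85457007])}
{'fov_y': 65.70646984690485, 'cx': 318.01832357182457, 'cy': 242.83676103214478, 'R': array([[ 0.39138138,  0.92022731, -0.0015217 ],
       [ 0.8804332 , -0.37397451,  0.29151406],
       [ 0.26769012, -0.11543293, -0.95656533]]), 't': array([-0.62341432, -0.04149901,  0.38935454])}
```

View pics/top0.png

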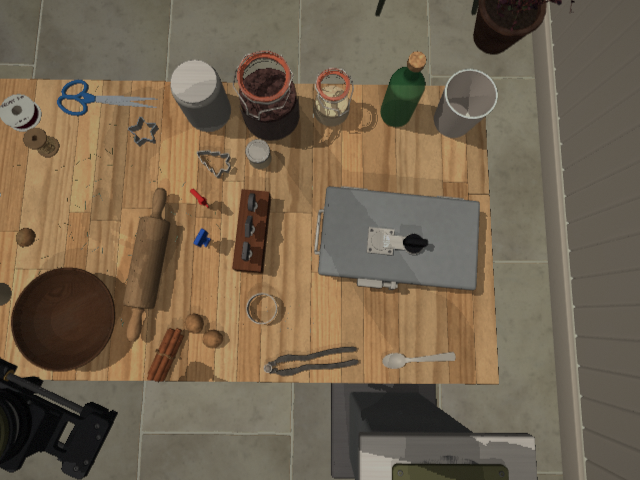

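View pics/scene0.png

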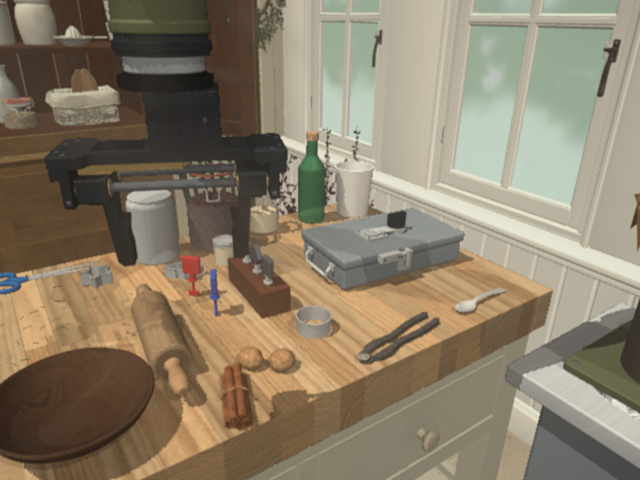

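The top view shows the box with lock plate at (381,240) and knob at (415,242), and the key block at (252,231) with heads at (251,204), (250,225) and (249,248). The blue (203,238) and red (199,197) items are look-alikes.

```bash
cat > h.py <<'E'
import numpy as np,cv2
from plant import r
def f(c): return 240/np.tan(np.radians(c["fov_y"]/2))
def ray(c,u,v,fish=False):
    x=np.array([u-c["cx"],v-c["cy"]])/f(c)
    if fish:
        a=np.hypot(*x); d=np.r_[x*np.sin(a)/max(a,1e-9),np.cos(a)]
    else: d=np.r_[x,1]
    return -c["R"].T@c["t"], c["R"].T@d
def onz(c,u,v,z,fish=False):
    o,d=ray(c,u,v,fish); return o+d*(z-o[2])/d[2]
def proj(c,X,fish=False):
    p=c["R"]@np.asarray(X)+c["t"]
    if fish:
        a=np.arctan2(np.hypot(p[0],p[1]),p[2]); k=a/np.hypot(p[0],p[1])
        return np.array([c["cx"]+f(c)*k*p[0],c["cy"]+f(c)*k*p[1]])
    return np.array([c["cx"],c["cy"]])+f(c)*p[:2]/p[2]
def cloud(c,d):
    v,u=np.mgrid[:480,:640]
    P=np.stack([(u-c["cx"])/f(c)*d,(v-c["cy"])/f(c)*d,d],-1)
    return (P-c["t"])@c["R"]
E
python3 - <<'E'
from h import *
c=r.calibration("top");D=np.load("top0.npz");p,d=D["p"],D["d"];P=cloud(c,d)
def rect(box,z0,z1,n):
    m=np.zeros((480,640),bool);x0,y0,x1,y1=box;m[y0:y1,x0:x1]=1
    m&=(P[...,2]>z0)&(P[...,2]<z1)&(d>0)
    X=P[m];print(n,m.sum(),X.mean(0).round(4),[np.round(t,4) for t in cv2.minAreaRect((X[:,:2]*1000).astype(np.float32))])
rect((305,170,500,310),.055,.08,"box");rect((225,180,280,285),.035,.052,"block");rect((225,180,280,285),.056,.12,"keys")
rect((390,220,440,265),.085,.12,"knob")
S=np.load("scene0.npz")["p"]
a=cv2.resize(p[180:280,225:285],(360,600),interpolation=2);b=cv2.resize(S[235:315,220:300],(430,600)[0:2],interpolation=2)
cv2.imwrite("pics/c1.png",np.hstack([a,b])[:,:,::-1])
E
```

```text
box 13944 [0.4995 0.0931 0.0658] [array([496.997 ,  91.0929]), array([284.5583, 178.3118]), np.float64(84.7166)]
block 1904 [0.5139 0.3615 0.0446] [array([516.6135, 362.9417]), array([ 52.8408, 150.4964]), np.float64(85.7573)]
keys 394 [0.5132 0.3618 0.0844] [array([515.9286, 362.5692]), array([  9.5563, 120.2784]), np.float64(85.3986)]
knob 195 [0.4882 0.0712 0.1005] [array([489.5849,  70.2517]), array([39.5416, 12.7178]), np.float64(84.0889)]
```

View pics/c1.png

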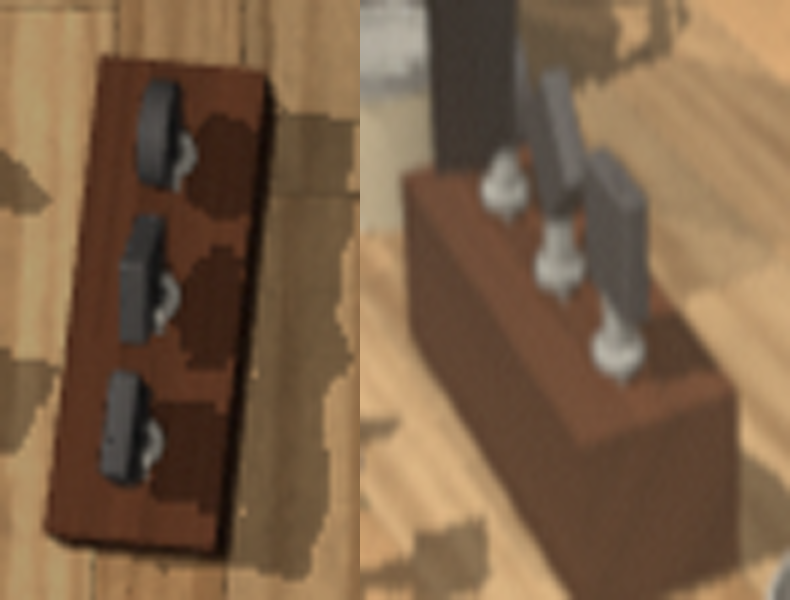

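Keys in the block: (251,204) has a rounded outline and round shadow, so key_round. (250,225) is pointed, the diamond. (249,248) is square. The far one is meant. I'm going above the knob first.

{"op": "step_arm", "data": {"increments": [[[2,-4.1,0],[0,0,-7.2]],[[2,-4.1,0],[0,0,-7.2]],[[2,-4.1,0],[0,0,-7.2]],[[2,-4.1,0],[0,0,-7.2]],[[2,-4.1,0],[0,0,-7.2]],[[2,-4.1,0],[0,0,-7.2]],[[2,-4.1,0],[0,0,-7.2]],[[2,-4.1,0],[0,0,-7.2]],[[2,-4.1,0],[0,0,-7.2]],[[2,-4.1,0],[0,0,-7.2]]], "fingers": 0.6}}

```text
clock: 1.1
tool_pos: [0.4454, 0.1633, 0.2387]
eef_rot: [0.739, 0.673, -0.0, -0.0]
contact_force: [0.6, 0.2, -0.8]
opening: 0.601
finger_force: 0.0
```

{"op": "step_arm", "data": {"increments": [[[2,-4,-0.5],[0,0,0]],[[2,-4,-0.5],[0,0,0]],[[0.5,-1.4,-1],[0,0,0]],[[0,0,-1],[0,0,0]],[[0,0,-1],[0,0,0]],[[0,0,-1],[0,0,0]],[[0,0,-1],[0,0,0]],[[0,0,0],[0,0,0]],[[0,0,0],[0,0,0]],[[0,0,0],[0,0,0]]]}}

```text
clock: 2.1
tool_pos: [0.4902, 0.0714, 0.179]
eef_rot: [0.738, 0.675, 0.0, 0.0]
contact_force: [0.8, -0.3, 0.4]
opening: 0.597
finger_force: 0.0
```

```bash
python3 - <<'E'
from h import *
c=r.calibration("wrist");p,d=r.snapshot("wrist");cv2.imwrite("pics/w1.png",p[:,:,::-1]);np.savez("w1.npz",p=p,d=d,**c)
s=r.get_state();print(s["q"].round(2),s["tool_pos"],s["eef_rot"],proj(c,[.4896,.0703,.104],1),proj(c,[.495,.128,.071],1))
E
```

```text
[-0.29  0.62  0.08  2.02 -0.09  0.5  -0.23] [0.49026318 0.07127461 0.17913687] [7.37627633e-01 6.75207534e-01 4.45480958e-04 2.49375835e-04] [315.66492536 255.43675166] [316.3649805  158.58260874]
```

View pics/w1.png

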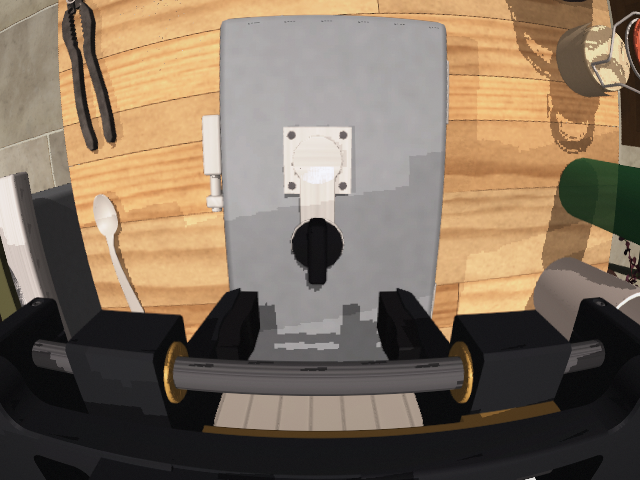

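The plate is centred at (317,160), with the knob bar upright at x≈317 and its foot disc around (317,245). Both are close to the prediction.

```bash
python3 - <<'E'
from h import *
c=dict(np.load("w1.npz"))
print("disc",onz(c,317,244.5,.082,1));k=[onz(c,u,v,.071,1) for u,v in((291.5,134.5),(344,134.5),(291.5,186),(343.5,186))]
k=np.array(k);print(k.round(4),k.mean(0))
g=cv2.cvtColor(c["p"],cv2.COLOR_RGB2GRAY);m=(g[200:288,285:350]<45).astype(np.uint8)
n,l,st,ce=cv2.connectedComponentsWithStats(m);print(st,ce)
P=[(u,v) for u,v in((309,283),(325,283))]
print(onz(c,317,283,.103,1))
E
```

```text
disc [0.49039701 0.07059319 0.082     ]
[[0.4798 0.146  0.071 ]
 [0.515  0.1429 0.071 ]
 [0.4763 0.1107 0.071 ]
 [0.5119 0.1076 0.071 ]] [0.49574815 0.12678726 0.071     ]
[[   0    0   65   88 3511]
 [   7   18   50   66 2209]] [[32.11677585 40.78553119]
 [31.81439565 47.81439565]]
[0.48873335 0.05107333 0.103     ]
```

{"op": "step_arm", "data": {"increments": [[[0,-0.1,-1.2],[0,0,0]],[[0,0,-1.4],[0,0,0]],[[0,0,-1.4],[0,0,0]],[[0,0,-1.4],[0,0,0]],[[0,0,-1.2],[0,0,0]],[[0,0,-1],[0,0,0]],[[0,0,-0.8],[0,0,0]],[[0,0,-0.5],[0,0,0]],[[0,0,-0.3],[0,0,0]],[[0,0,0],[0,0,0]]]}}

```text
clock: 3.15
tool_pos: [0.4899, 0.07, 0.0866]
eef_rot: [0.738, 0.675, -0.0, -0.0]
contact_force: [-0.7, 0.7, -0.1]
opening: 0.603
finger_force: 0.0
```

{"op": "step_arm", "data": {"increments": [[[0,0,0],[0,0,0]],[[0,0,0],[0,0,0]],[[0,0,0],[0,0,0]],[[0,0,0],[0,0,0]],[[0,0,0],[0,0,0]],[[0,0,0],[0,0,0]],[[0,0,0],[0,0,0]],[[0,0,0],[0,0,0]],[[0,0,0],[0,0,0]],[[0,0,0],[0,0,0]]], "fingers": 0, "grip_force": 35}}

```text
clock: 4.15
tool_pos: [0.4896, 0.0701, 0.0868]
eef_rot: [0.738, 0.675, -0.0, -0.0]
contact_force: [-1.9, 0.8, 4.7]
opening: 0.137
finger_force: 35.0
```

Gripped (12 mm). I'll turn it clockwise about 80°.

{"op": "step_arm", "data": {"increments": [[[0,0,0],[0,0,-4]],[[0,0,0],[0,0,-6]],[[0,0,0],[0,0,-6]],[[0,0,0],[0,0,-6]],[[0,0,0],[0,0,-6]],[[0,0,0],[0,0,-6]],[[0,0,0],[0,0,-6]],[[0,0,0],[0,0,-6]],[[0,0,0],[0,0,-6]],[[0,0,0],[0,0,-6]]]}}

```text
clock: 5.15
tool_pos: [0.4894, 0.0702, 0.0868]
eef_rot: [0.973, 0.231, -0.001, -0.0]
contact_force: [-2.6, 0.6, 4.0]
opening: 0.134
finger_force: 35.0
```

{"op": "step_arm", "data": {"increments": [[[0,0,0],[0,0,-6]],[[0,0,0],[0,0,-6]],[[0,0,0],[0,0,-5]],[[0,0,0],[0,0,-5]],[[0,0,0],[0,0,0]],[[0,0,0],[0,0,0]],[[0,0,0],[0,0,0]],[[0,0,0],[0,0,0]],[[0,0,0],[0,0,0]],[[0,0,0],[0,0,0]]]}}

```text
clock: 6.15
tool_pos: [0.4893, 0.0703, 0.0868]
eef_rot: [0.999, 0.043, -0.001, -0.0]
contact_force: [-2.5, 0.9, 4.6]
opening: 0.133
finger_force: 35.0
```

{"op": "step_arm", "data": {"increments": [[[0,0,0],[0,0,0]],[[0,0,0],[0,0,0]],[[0,0,0],[0,0,0]],[[0,0,0],[0,0,0]],[[0,0,0.5],[0,0,0]],[[0,0,1.5],[0,0,0]],[[0,0,2.5],[0,0,0]],[[0,0,3],[0,0,0]],[[0,0,3],[0,0,0]],[[0,0,0],[0,0,0]]], "fingers": 0.4}}

```text
clock: 7.15
tool_pos: [0.4922, 0.0698, 0.1951]
eef_rot: [0.999, 0.043, 0.003, -0.0]
contact_force: [0.6, -0.5, -0.1]
opening: 0.4
finger_force: 0.0
```

```bash
python3 - <<'E'
from h import *
c=r.calibration("wrist");p,d=r.snapshot("wrist");cv2.imwrite("pics/w2.png",p[:,:,::-1]);np.savez("w2.npz",p=p,d=d,**c)
s=r.get_state();print(s["q"].round(2),s["tool_pos"],proj(c,[.4957,.1275,.071],1))
E
```

```text
[-0.56  0.66  0.53  2.02 -0.57  0.61 -1.12] [0.49109526 0.07016402 0.19338635] [241.2357735  225.32672421]
```

View pics/w2.png

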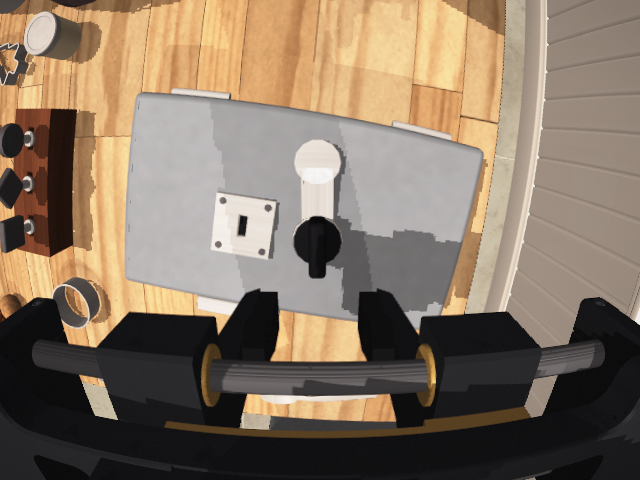

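The view shows the leaf swung aside to (318,160) and the keyhole slot open at (243,226). From left to right the block's heads at the left edge are round (10,140), diamond (10,187), square (10,233). Next I go above the round key, turning counter-clockwise so that joint 7 has room for the later turn.

{"op": "step_arm", "data": {"increments": [[[0.3,1.4,0],[0,0,8.5]],[[0.4,1.4,0],[0,0,8.5]],[[0.3,1.5,0],[0,0,8.5]],[[0.4,1.5,0],[0,0,8.5]],[[0.3,1.4,0],[0,0,8.5]],[[0.4,1.4,0],[0,0,8.5]],[[0.3,1.5,0],[0,0,8.5]],[[0.4,1.5,0],[0,0,8.5]],[[0.3,1.4,0],[0,0,8.5]],[[0.4,1.4,0],[0,0,8.5]]]}}

```text
clock: 8.2
tool_pos: [0.5241, 0.2145, 0.1905]
eef_rot: [0.705, 0.709, -0.001, -0.001]
contact_force: [-0.3, 0.7, -0.2]
opening: 0.396
finger_force: 0.0
```

{"op": "step_arm", "data": {"increments": [[[0.3,1.5,0],[0,0,8.5]],[[0.4,1.5,0],[0,0,8.5]],[[0.3,1.4,0],[0,0,8.5]],[[0.4,1.4,0],[0,0,8.5]],[[0.3,1.5,0],[0,0,8.5]],[[0.4,1.5,0],[0,0,8.5]],[[0.3,1.4,0],[0,0,8.5]],[[0.4,1.4,0],[0,0,8.5]],[[0.4,1.5,0],[0,0,8.5]],[[0.3,1.4,0],[0,0,8.5]]]}}

```text
clock: 9.2
tool_pos: [0.5593, 0.3593, 0.1902]
eef_rot: [0.041, 0.999, -0.0, -0.001]
contact_force: [-0.8, 0.1, -0.2]
opening: 0.401
finger_force: 0.0
```

{"op": "step_arm", "data": {"increments": [[[0,0,-1.5],[0,0,0]],[[0,0,-1.5],[0,0,0]],[[0,0,-1],[0,0,0]],[[0,0,-1],[0,0,0]],[[0,0,0],[0,0,0]],[[0,0,0],[0,0,0]],[[0,0,0],[0,0,0]],[[0,0,0],[0,0,0]],[[0,0,0],[0,0,0]],[[0,0,0],[0,0,0]]]}}

```text
clock: 10.2
tool_pos: [0.5601, 0.3591, 0.1421]
eef_rot: [0.044, 0.999, 0.0, 0.0]
contact_force: [0.4, 0.5, -0.2]
opening: 0.401
finger_force: 0.0
```

```bash
python3 - <<'E'
from h import *
c=r.calibration("wrist");p,d=r.snapshot("wrist");cv2.imwrite("pics/w3.png",p[:,:,::-1]);np.savez("w3.npz",p=p,d=d,**c)
s=r.get_state();print(s["q"].round(2),s["tool_pos"],s["eef_rot"],proj(c,[.5615,.3595,.091],1))
c=dict(np.load("w2.npz"));g=cv2.cvtColor(c["p"],cv2.COLOR_RGB2GRAY)[205:247,225:262]
n,l,st,ce=cv2.connectedComponentsWithStats((g<70).astype(np.uint8));
for a,b in zip(st[1:],ce[1:]): print(a,b+[225,205],onz(c,b[0]+225,b[1]+205,.071,1))
v,u=np.nonzero(l==1+np.argmax(st[1:,4]));print(cv2.minAreaRect(np.float32([onz(c,a+225,b+205,.071,1)[:2]*1000 for a,b in zip(u,v)])))
k=np.array([onz(c,*b,.071,1) for b in((223,195.5),(267.5,208),(218,244.5),(261.5,252))]);print(k.mean(0))
E
```

```text
[-0.51  0.86 -0.25  1.51  0.27  0.8   0.62] [0.56005529 0.3590644  0.141986  ] [4.43365372e-02 9.99016629e-01 1.62226166e-04 1.42085176e-04] [320.61968548 269.70862269]
[ 14  11   8  19 125] [242.296 225.048] [0.49598441 0.12668164 0.071     ]
((495.8141174316406, 126.67548370361328), (5.139749050140381, 14.51541805267334), 85.75306701660156)
[0.49574226 0.12678377 0.071     ]
```

View pics/w3.png

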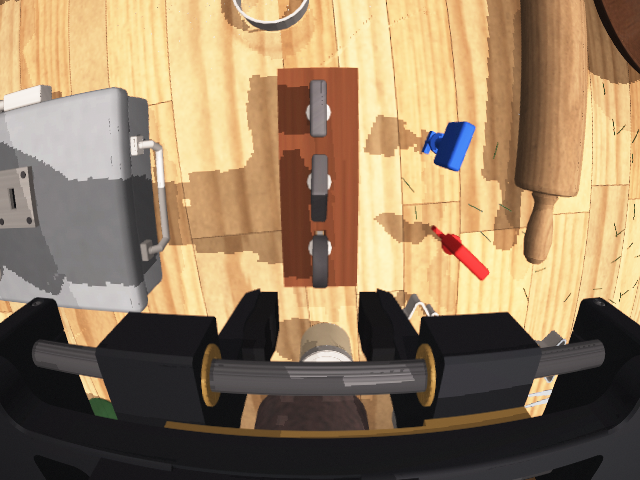

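The nearest key, at (320,260), has a rounded head with its collar at (320,247). The diamond is at (320,187) and the square at (318,108). The round one sits between the fingers' line as planned.

```bash
python3 - <<'E'
from h import *
c=dict(np.load("w3.npz"));P=onz(c,320,247,.047,1);print(P)
print([onz(c,u,v,z,1).round(4) for u,v,z in((320,116,.047),(320,182,.047),(319.5,268,.085),(278,286,.045),(358,286,.045),(278,68,.045),(358,68,.045))])
g=cv2.cvtColor(c["p"],cv2.COLOR_RGB2HSV)[225:295,300:340]
for u in range(300,340,4): print(u,c["p"][260,u],end=" ")
E
```

```text
[0.56195379 0.35937519 0.047     ]
[array([0.475, 0.367, 0.047]), array([0.5178, 0.3632, 0.047 ]), array([0.5627, 0.3588, 0.085 ]), array([0.5891, 0.327 , 0.045 ]), array([0.5941, 0.3838, 0.045 ]), array([0.4405, 0.343 , 0.045 ]), array([0.445 , 0.3941, 0.045 ])]
300 [104  56  37] 304 [97 53 35] 308 [96 53 35] 312 [90 60 47] 316 [98 91 92] 320 [92 84 85] 324 [91 84 85] 328 [114  69  51] 332 [142  78  50] 336 [164  89  57]
```

{"op": "step_arm", "data": {"increments": [[[0.2,0,-1],[0,0,0]],[[0,0,-1.2],[0,0,0]],[[0,0,-1.2],[0,0,0]],[[0,0,-1.2],[0,0,0]],[[0,0,-1.2],[0,0,0]],[[0,0,-1.1],[0,0,0]],[[0,0,-0.8],[0,0,0]],[[0,0,-0.6],[0,0,0]],[[0,0,-0.3],[0,0,0]],[[0,0,0],[0,0,0]]]}}

```text
clock: 11.25
tool_pos: [0.5619, 0.359, 0.0555]
eef_rot: [0.044, 0.999, -0.0, -0.0]
contact_force: [0.7, 0.4, 0.0]
opening: 0.396
finger_force: 0.0
```

{"op": "step_arm", "data": {"increments": [[[0,0,0],[0,0,0]],[[0,0,0],[0,0,0]],[[0,0,0],[0,0,0]],[[0,0,0],[0,0,0]],[[0,0,0],[0,0,0]],[[0,0,0],[0,0,0]],[[0,0,0],[0,0,0]],[[0,0,0],[0,0,0]],[[0,0,0],[0,0,0]],[[0,0,0],[0,0,0]]], "fingers": 0, "grip_force": 50}}

```text
clock: 12.25
tool_pos: [0.5621, 0.3592, 0.056]
eef_rot: [0.044, 0.999, 0.0, 0.0]
contact_force: [-0.9, -0.4, 3.6]
opening: 0.096
finger_force: 50.0
```

{"op": "step_arm", "data": {"increments": [[[0,0,0.5],[0,0,0]],[[0,0,1],[0,0,0]],[[0,0,1.5],[0,0,0]],[[0,0,2],[0,0,0]],[[0,0,2],[0,0,0]],[[0,0,1.5],[0,0,0]],[[0,0,1],[0,0,0]],[[0,0,0.5],[0,0,0]],[[0,0,0],[0,0,0]],[[0,0,0],[0,0,0]]]}}

```text
clock: 13.25
tool_pos: [0.5616, 0.3586, 0.155]
eef_rot: [0.044, 0.999, -0.0, -0.001]
contact_force: [-0.2, 0.5, -0.2]
opening: 0.096
finger_force: 50.0
```

{"op": "step_arm", "data": {"increments": [[[-0.5,-1.6,0],[0,0,0]],[[-0.8,-2.9,0],[0,0,0]],[[-0.9,-3.1,0],[0,0,0]],[[-0.9,-3.1,0],[0,0,0]],[[-0.9,-3.1,0],[0,0,0]],[[-0.9,-3.1,0],[0,0,0]],[[-0.8,-2.9,0],[0,0,0]],[[-0.6,-2.1,-0.5],[0,0,0]],[[-0.3,-1.3,-0.5],[0,0,0]],[[0,0,-0.5],[0,0,0]]]}}

```text
clock: 14.25
tool_pos: [0.4954, 0.1249, 0.1399]
eef_rot: [0.046, 0.999, -0.001, -0.001]
contact_force: [-0.0, -0.6, -0.8]
opening: 0.1
finger_force: 50.0
```

```bash
python3 - <<'E'
from h import *
s=r.get_state();print(s["q"].round(2),s["tool_pos"],s["eef_rot"])
c=r.calibration("wrist");p,d=r.snapshot("wrist");np.savez("w4.npz",p=p,d=d,**c)
t=r.get_state()["tool_pos"]
print(proj(c,[.4958,.1267,.071],1),proj(c,t-[0,0,.011],1),proj(c,t-[0,0,.041],1))
cs=r.calibration("scene");ps,_=r.snapshot("scene");u,v=proj(cs,t).astype(int);print(u,v,proj(cs,t-[0,0,.041]),proj(cs,[.4958,.1267,.071]))
a=cv2.resize(p[60:320,180:460],(640,594),interpolation=2)
b=ps[v-50:v+60,u-40:u+40];b=cv2.resize(b,(160,220));
cv2.imwrite("pics/w4.png",np.hstack([a,np.vstack([b,np.zeros((374,160,3),np.uint8)])])[:,:,::-1])
E
```

```text
[-0.18  0.71 -0.25  1.99  0.35  0.49  0.79] [0.49542829 0.1248882  0.13994492] [ 4.56250043e-02  9.98957945e-01 -8.59031901e-04 -8.03370060e-04]
[322.8613067  257.66280674] [324.45122303 297.6481474 ] [323.62875788 273.97309567]
373 198 [371.71904316 219.49759038] [370.86971404 232.8004753 ]
```

View pics/w4.png

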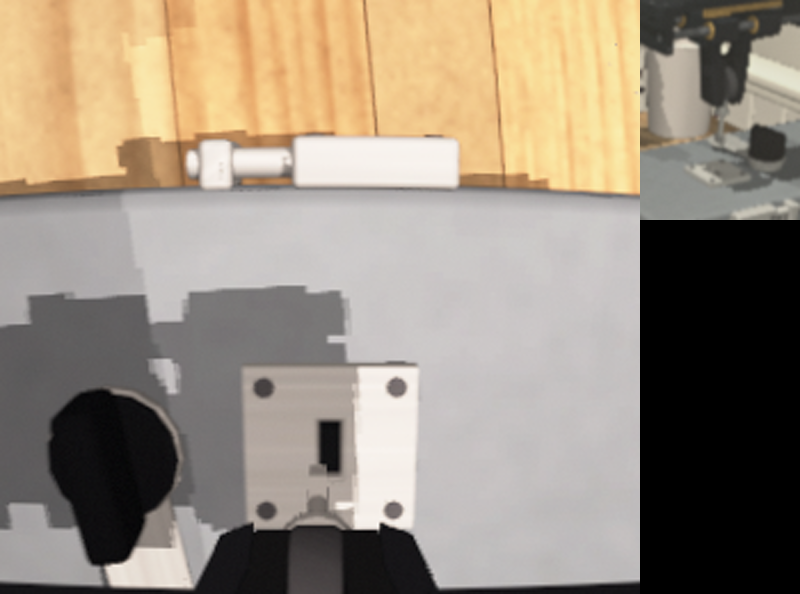

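The slot is visible at about crop (330,447), with the bit tip just left of it at (317,466), but the arm was still settling. I'll take one settled close crop.

```bash
python3 - <<'E'
from h import *
r.snapshot("top");r.snapshot("top")
c=r.calibration("wrist");s=r.get_state();t=s["tool_pos"];print(t,s["eef_rot"])
p,d=r.snapshot("wrist");np.savez("w5.npz",p=p,d=d,t=t,**c)
print("keyhole",proj(c,[.4958,.1267,.071],1),"tip",proj(c,t-[0,0,.041],1),-c["R"].T@c["t"])
cv2.imwrite("pics/w5.png",cv2.resize(p[210:300,270:370],(800,720)[:1]+(720,),interpolation=2)[:600,:,::-1])
E
```

```text
[0.49633222 0.12890374 0.14051755] [4.32547114e-02 9.99063787e-01 7.53340981e-04 1.11198590e-04]Traceback (most recent call last):
  File "<stdin>", line 4, in <module>
TypeError: numpy.savez() got multiple values for keyword argument 't'
```

```bash
python3 - <<'E'
from h import *
for i in range(3):
    print(r.get_state()["tool_pos"]);r.snapshot("top")
c=r.calibration("wrist");s=r.get_state();t=s["tool_pos"];print(t,s["eef_rot"])
p,d=r.snapshot("wrist");np.savez("w5.npz",p=p,d=d,tcp=t,**c)
print("keyhole",proj(c,[.4958,.1267,.071],1),"tip",proj(c,t-[0,0,.041],1),-c["R"].T@c["t"])
cv2.imwrite("pics/w5.png",cv2.resize(p[210:300,270:370],(800,720)[:1]+(720,),interpolation=2)[:600,:,::-1])
E
```

```text
[0.49637382 0.12886714 0.14067403]
[0.49637114 0.12860003 0.14080334]
[0.49628898 0.12830968 0.14084132]
[0.4962369  0.12804479 0.1408616 ] [4.36421857e-02 9.99047117e-01 3.83852807e-04 2.66046701e-04]
keyhole [317.30646068 256.14465829] tip [319.83236976 274.11154248] [0.42179546 0.13328743 0.28643158]
```

View pics/w5.png

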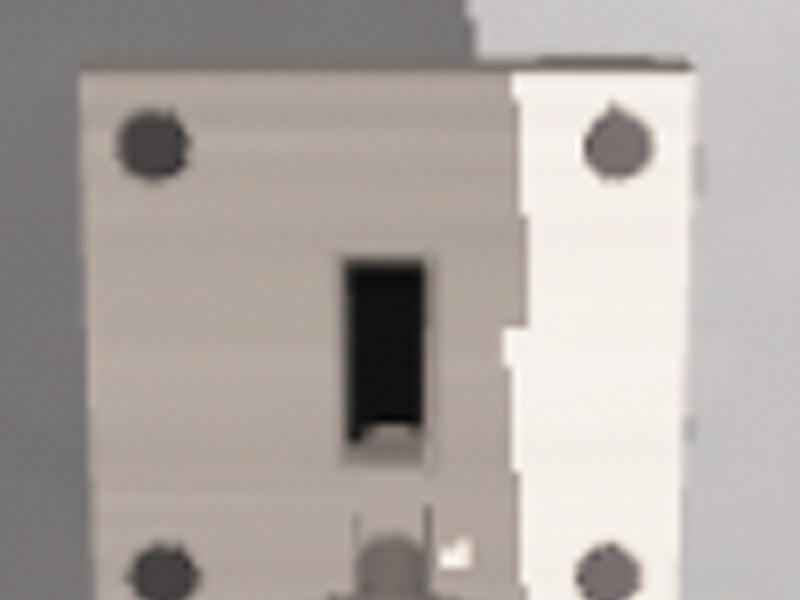

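The plate bolts centre on crop (385,359), which is the slot centre. The bit's sides are at crop x 356 and 430, and its front edge is at (390,425). I'll compute the residual offset.

```bash
python3 - <<'E'
from h import *
c=dict(np.load("w5.npz"));t=c["tcp"]
U=lambda x,y:(270+x/8-.44,210+y/8-.44)
print("hole",onz(c,*U(385,359.5),.071,1),"key y",onz(c,*U(393,540),t[2]-.035,1))
for z in(.041,.039,.036,.032): print(z,(proj(c,t+[-.007,.0006,-z],1)-[270-.44,210-.44])*8, onz(c,*U(390,425),t[2]-z,1))
g=cv2.cvtColor(c["p"],cv2.COLOR_RGB2GRAY);print(g[258:285:2,310:330])
print(r.get_state()["tool_pos"])
E
```

```text
hole [0.49475751 0.12702392 0.071     ] key y [0.49545132 0.12747256 0.1058616 ]
0.041 [402.21785276 418.65662068] [0.48961475 0.12779386 0.0998616 ]
0.039 [402.39819907 428.96088254] [0.48888774 0.12785275 0.1018616 ]
0.036 [402.67508708 444.79174801] [0.48779722 0.12794109 0.1048616 ]
0.032 [403.05664597 466.62818239] [0.48634319 0.12805887 0.1088616 ]
[[170 166 140  74  28  18  18  17  16  18  17  17  37 134 148 165 169 168
  168 168]
 [170 166 143  75  29  18  16  18  19  17  18  16  40 134 147 165 168 169
  168 169]
 [168 164 143  74  28  18  18  17  16  16  17  16  40 137 151 165 167 167
  167 167]
 [167 164 143  73  27  67  95 117 121 120 119 104 107 136 151 164 167 165
  165 166]
 [166 163 146 123 117 115 114 114 115 113 115 114 119 158 152 162 165 165
  165 164]
 [166 165 154 153 155 150 148 148 148 149 149 148 148 156 155 164 167 166
  166 165]
 [166 166 166 166 166 166 169 168 168 167 167 168 168 166 165 166 166 166
  166 165]
 [171 170 170 171 170 168 168 169 169 168 167 168 167 169 170 169 169 169
  168 167]
 [167 168 167 168 154 165 167 167 168 168 168 168 163 121 165 167 167 167
  167 167]
 [169 168 169 169 147 163 158 155 153 149 153 162 164 120 166 168 167 168
  167 168]
 [168 168 169 168 147 131 113 108 111 111 108 110 124 123 165 196 201 232
  216 167]
 [166 165 165 165 127 106 105 109 109 111 107 104 102 122 162 230 236 235
  210 164]
 [165 166 165 165 131 107 106 110 110 110 107 105 101 122 162 166 166 165
  166 166]
 [161 132 143 135 117 107 110 113 114 113 108 108 103 110 127 151 150 161
  169 168]]
[0.49617988 0.12778557 0.14088194]
```

{"op": "step_arm", "data": {"increments": [[[-0.1,0,0],[0,0,0]],[[0,0,-0.4],[0,0,0]],[[0,0,-0.5],[0,0,0]],[[0,0,-0.5],[0,0,0]],[[0,0,-0.5],[0,0,0]],[[0,0,-0.4],[0,0,0]],[[0,0,0],[0,0,0]],[[0,0,0],[0,0,0]],[[0,0,0],[0,0,0]],[[0,0,0],[0,0,0]]]}}

```text
clock: 15.7
tool_pos: [0.4951, 0.127, 0.1179]
eef_rot: [0.044, 0.999, 0.0, 0.0]
contact_force: [-0.2, 0.4, -0.8]
opening: 0.094
finger_force: 50.0
```

{"op": "step_arm", "data": {"increments": [[[0,0,-0.2],[0,0,0]],[[0,0,-0.2],[0,0,0]],[[0,0,-0.2],[0,0,0]],[[0,0,-0.2],[0,0,0]],[[0,0,-0.1],[0,0,0]],[[0,0,0],[0,0,0]],[[0,0,0],[0,0,0]],[[0,0,0],[0,0,0]],[[0,0,0],[0,0,0]],[[0,0,0],[0,0,0]]]}}

```text
clock: 16.7
tool_pos: [0.495, 0.127, 0.1088]
eef_rot: [0.044, 0.999, 0.0, 0.0]
contact_force: [0.0, -0.3, -1.1]
opening: 0.091
finger_force: 50.0
```

{"op": "step_arm", "data": {"increments": [[[0,0,-0.2],[0,0,0]],[[0,0,-0.2],[0,0,0]],[[0,0,-0.2],[0,0,0]],[[0,0,-0.2],[0,0,0]],[[0,0,-0.1],[0,0,0]],[[0,0,0],[0,0,0]],[[0,0,0],[0,0,0]],[[0,0,0],[0,0,0]],[[0,0,0],[0,0,0]],[[0,0,0],[0,0,0]]]}}

```text
clock: 17.7
tool_pos: [0.4952, 0.127, 0.0997]
eef_rot: [0.044, 0.999, 0.0, 0.0]
contact_force: [1.4, -0.3, -0.9]
opening: 0.098
finger_force: 50.0
```

{"op": "step_arm", "data": {"increments": [[[0,0,-0.2],[0,0,0]],[[0,0,-0.2],[0,0,0]],[[0,0,-0.2],[0,0,0]],[[0,0,-0.2],[0,0,0]],[[0,0,0],[0,0,0]],[[0,0,0],[0,0,0]],[[0,0,0],[0,0,0]],[[0,0,0],[0,0,0]],[[0,0,0],[0,0,0]],[[0,0,0],[0,0,0]]]}}

```text
clock: 18.7
tool_pos: [0.4949, 0.127, 0.0914]
eef_rot: [0.044, 0.999, 0.0, -0.0]
contact_force: [2.9, 0.8, -9.6]
opening: 0.098
finger_force: 50.0
```

{"op": "step_arm", "data": {"increments": [[[0,0,-0.2],[0,0,0]],[[0,0,-0.2],[0,0,0]],[[0,0,-0.2],[0,0,0]],[[0,0,-0.2],[0,0,0]],[[0,0,0],[0,0,0]],[[0,0,0],[0,0,0]],[[0,0,0],[0,0,0]],[[0,0,0],[0,0,0]],[[0,0,0],[0,0,0]],[[0,0,0],[0,0,0]]]}}

```text
clock: 19.7
tool_pos: [0.4949, 0.1271, 0.0838]
eef_rot: [0.044, 0.999, 0.0, -0.0]
contact_force: [-0.2, 1.1, -0.0]
opening: 0.094
finger_force: 50.0
```

{"op": "step_arm", "data": {"increments": [[[0,0,-0.1],[0,0,0]],[[0,0,-0.1],[0,0,0]],[[0,0,-0.1],[0,0,0]],[[0,0,-0.1],[0,0,0]],[[0,0,0],[0,0,0]],[[0,0,0],[0,0,0]],[[0,0,0],[0,0,0]],[[0,0,0],[0,0,0]],[[0,0,0],[0,0,0]],[[0,0,0],[0,0,0]]]}}

```text
clock: 20.7
tool_pos: [0.4953, 0.1272, 0.0817]
eef_rot: [0.044, 0.999, 0.0, 0.001]
contact_force: [-3.4, -1.2, 20.1]
opening: 0.095
finger_force: 50.0
```

Fully home (20 N against the collar at the expected height). I'll ease the push and turn clockwise.

{"op": "step_arm", "data": {"increments": [[[0,0,0.1],[0,0,0]],[[0,0,0.1],[0,0,-5]],[[0,0,0],[0,0,-6]],[[0,0,0],[0,0,-6]],[[0,0,0],[0,0,-6]],[[0,0,0],[0,0,-6]],[[0,0,0],[0,0,-6]],[[0,0,0],[0,0,-6]],[[0,0,0],[0,0,-6]],[[0,0,0],[0,0,0]]]}}

```text
clock: 21.7
tool_pos: [0.495, 0.1271, 0.0819]
eef_rot: [0.439, 0.898, -0.0, 0.0]
contact_force: [-1.1, 0.5, 3.0]
opening: 0.092
finger_force: 50.0
```

```bash
python3 - <<'E'
from plant import r
s=r.get_state();print(s["q"].round(2),s["tool_pos"],s["contact_force"],s["moment"],s["eef_rot"])
E
```

```text
[-0.33  0.81 -0.02  2.03  0.04  0.3   0.28] [0.49504072 0.12709335 0.08190968] [-1.11177547  0.45299877  3.03247626] [0.07441641 0.13794869 0.05012208] [ 4.39030338e-01  8.98472217e-01 -2.83032307e-05  1.91118130e-04]
```

{"op": "step_arm", "data": {"increments": [[[0,0,0],[0,0,-6]],[[0,0,0],[0,0,-6]],[[0,0,0],[0,0,-6]],[[0,0,0],[0,0,-6]],[[0,0,0],[0,0,-6]],[[0,0,0],[0,0,-6]],[[0,0,0],[0,0,-4]],[[0,0,0],[0,0,-3]],[[0,0,0],[0,0,-2]],[[0,0,0],[0,0,0]]]}}

```text
clock: 22.7
tool_pos: [0.4945, 0.1271, 0.0819]
eef_rot: [0.749, 0.662, -0.0, -0.0]
contact_force: [-2.5, 0.5, 5.0]
opening: 0.093
finger_force: 50.0
```

```bash
python3 - <<'E'
from plant import r
s=r.get_state();print(s["q"].round(2),s["tool_pos"],s["contact_force"],s["moment"],s["eef_rot"])
E
```

```text
[-0.42  0.81  0.13  2.04 -0.31  0.31 -0.16] [0.49453466 0.12712715 0.08188837] [-2.45698621  0.45014852  5.00367955] [0.00344621 0.51501722 0.10332501] [ 7.49108266e-01  6.62447470e-01 -2.70299590e-04 -2.86031039e-04]
```

{"op": "step_arm", "data": {"increments": [[[0,0,0],[0,0,-2]],[[0,0,0],[0,0,-2]],[[0,0,0],[0,0,0]],[[0,0,0],[0,0,0]],[[0,0,0],[0,0,0]],[[0,0,0],[0,0,0]],[[0,0,0],[0,0,0]],[[0,0,0],[0,0,0]],[[0,0,0],[0,0,0]],[[0,0,0],[0,0,0]]]}}

```text
clock: 23.7
tool_pos: [0.4945, 0.1271, 0.0819]
eef_rot: [0.772, 0.636, -0.0, -0.0]
contact_force: [-1.1, 0.8, 5.1]
opening: 0.099
finger_force: 50.0
```

```bash
python3 - <<'E'
from h import *
s=r.get_state();print(s["tool_pos"],s["contact_force"],s["moment"],s["eef_rot"],np.degrees(2*(np.arctan2(.999,.044)-np.arctan2(s["eef_rot"][1],s["eef_rot"][0]))))
c=r.calibration("scene");p,_=r.snapshot("scene");p2,_=r.snapshot("top")
a=cv2.resize(p[200:300,290:480],(760,400),interpolation=2);b=np.hstack([cv2.resize(p2[130:330,200:500],(300,200)),cv2.resize(np.load("top0.npz")["p"][130:330,200:500],(300,200)),np.zeros((200,160,3),np.uint8)])
cv2.imwrite("pics/end.png",np.vstack([a,b])[:,:,::-1])
E
```

```text
[0.49449562 0.12709864 0.08191521] [-1.06693619  0.76232098  5.11316702] [0.09767174 0.53095218 0.08032857] [ 7.71566351e-01  6.36148688e-01 -2.68452409e-04 -3.76691289e-04] 95.9457087313297
```

View pics/end.png

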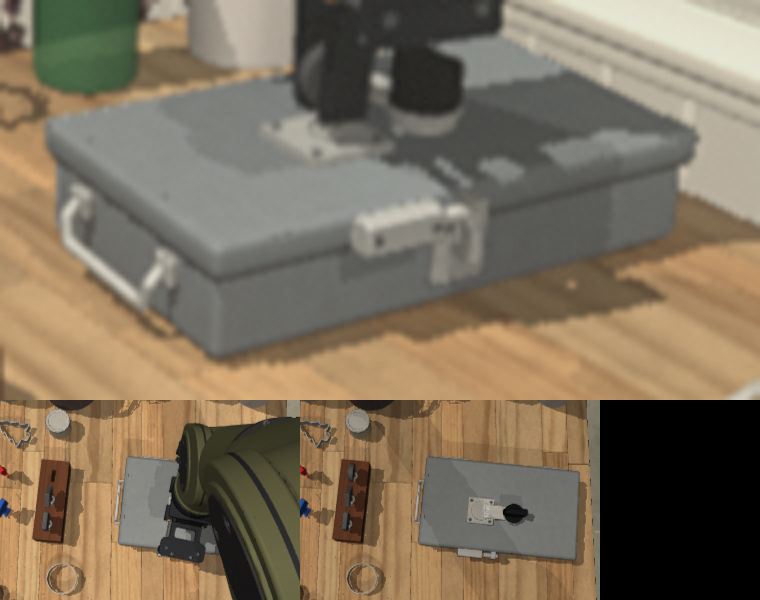

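The bolt on the front at crop (400,230) is hard to judge, the bystanders are unmoved and two keys are still in the block. The torque hasn't risen yet, so I'll turn a little further to feel the stop.

{"op": "step_arm", "data": {"increments": [[[0,0,0],[0,0,-2]],[[0,0,0],[0,0,-2]],[[0,0,0],[0,0,-1]],[[0,0,0],[0,0,0]],[[0,0,0],[0,0,0]],[[0,0,0],[0,0,0]],[[0,0,0],[0,0,0]],[[0,0,0],[0,0,0]],[[0,0,0],[0,0,0]],[[0,0,0],[0,0,0]]]}}

```text
clock: 24.8
tool_pos: [0.4944, 0.1272, 0.0819]
eef_rot: [0.798, 0.602, -0.0, -0.0]
contact_force: [-1.0, 0.9, 6.2]
opening: 0.098
finger_force: 50.0
```

```bash
cat > m.py <<'E'
from h import *
M=[]
for i in range(5):
    s=r.get_state();M.append(np.r_[s["contact_force"],s["moment"]]);r.snapshot("scene")
e=s["eef_rot"];print(np.mean(M,0).round(3),np.std(M,0).round(3),s["tool_pos"],np.degrees(2*(np.arctan2(.999,.044)-np.arctan2(e[1],e[0]))))
E
python3 m.py
```

```text
[-1.724  0.706  5.909  0.123  0.537  0.205] [0.421 0.217 0.253 0.016 0.023 0.028] [0.49443815 0.12722687 0.08191371] 100.90500702802254
```

{"op": "step_arm", "data": {"increments": [[[0,0,0],[0,0,-1.5]],[[0,0,0],[0,0,-1.5]],[[0,0,0],[0,0,0]],[[0,0,0],[0,0,0]],[[0,0,0],[0,0,0]],[[0,0,0],[0,0,0]],[[0,0,0],[0,0,0]],[[0,0,0],[0,0,0]],[[0,0,0],[0,0,0]],[[0,0,0],[0,0,0]]]}}

```text
clock: 26.05
tool_pos: [0.4944, 0.1273, 0.0819]
eef_rot: [0.814, 0.581, -0.0, -0.0]
contact_force: [-2.3, 1.4, 5.0]
opening: 0.1
finger_force: 50.0
```

```bash
python3 m.py
```

```text
[-1.861  0.52   5.429  0.104  0.535  0.344] [0.374 0.484 0.409 0.039 0.038 0.018] [0.49437104 0.12730257 0.08190517] 103.87046252370331
```

The torque climbs steeply, to 0.34 N m against the 0.09 N m spring, so the key is at the stop and held there.

```bash
python3 -c "
from plant import r
print(r.finish_job())"
```

```text
the job is handed in; nothing more can be done
None
```

The knife box should be unlocked: the cover is clicked open, and the round key is fully home and held gripped against its clockwise stop, judged by the steep torque rise because the pictures don't clearly show the bolt drawn. The other two keys are still in the block and nothing looks moved.

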